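# Clear the warming tray: stop, nest the pans with fanned handles, reset

## Robot

A 6-joint arm with a two-finger parallel gripper is mounted at the origin on the work surface. World frame = base frame: x ahead of the robot, y to its left, z up, the work surface at z = 0. Lengths are in m, angles in rad, forces in N, time in s.
With the tool pointing down it reaches from about 0.35 to 0.975 m from the base axis. Payload 4.9 kg.
Tool frame: the origin (TCP) lies at the very end of the fingers, on their centre line; the grasp point (between the pads) lies 19 mm behind it (ctrl.grip_point_offset is the distance from the TCP to the grasp point, in m); z points along the fingers, y is the line along which they close (so a half turn about z gives the same grasp; the last joint's range is limited). The gripper opens to 85 mm and grips with 20 to 120 N. Pads are 22 mm wide; open, the fingers measure 114 mm over their backs; the gripper's body (76 mm by 85 mm) begins 54 mm behind the grasp point. The pads swing forward as they close: fully open they stand 13 mm farther back than shut.
Start: joints at [-1.293, 0.053, 1.613, -0, 1.476, -0.119], TCP at [0.242, -0.576, 0.231] pointing down, gripper open.
Joint ranges: [-3.01, 3.01], [-1.01, 2.22], [0.06, 2.58], [-1.02, 4.17], [0.09, 2.62], [-3.14, 3.14]. Speed limits (rad/s): [2.57, 2.57, 3.14, 3.14, 3.14, 3.14].

## Interface

Orientations are given as a rotation vector (axis times angle).
In Python, from station import ctrl gives the robot as it stands.
- The arm moves only by the tool send_rows, never from a script. Its argument "rows" is a list of rows, each a list of 3 entries, a list of its own where there are three numbers: the finger opening in cm, from 0 to 8.54, then the shift along the tool's x, y, z in cm, then the turn about the tool's z in degrees. A call has 1 to 10 rows; each row shifts and turns the commanded pose from where the row before left it, along the tool's axes as they then stand; what a row does not reach is not made up. A row lasts 1/8 s, in which the tool goes at most 62.5 mm and 10.7 degrees, less where a joint would pass 70% of its speed; a pose out of reach is approached as far as the arm can. A call with a gripper value outside its range is refused whole. The fingers move at their own pace and stop on an object; "newtons" is the grip in N (left out, the last holds). Time passes only in rows, so rows that do not move let the fingers close. It gives the time, the measured TCP pose, the force, the opening and the grip force at its end, in the units of the state.
- ctrl.get_obs(): the state, without advancing time (a new reading comes with each control period).
- ctrl.get_image(name): name is "scene" or "top" or "wrist"; returns a dict with "frame" (420x560x3 uint8, red, green, blue), "range_z" (420x560 float32, m along the optical axis (not along the pixel's ray), 0 where there is no reading), "fx", "fy", "cx", "cy" (pixels), "cam_to_world" (4x4, takes a point from camera to world coordinates). Camera axes: x right, y down, z forward; pixel columns grow to the right and rows downward; lengths in m; the calibration is good to about 2 mm. The wrist camera is an equidistant fisheye: a pixel r from the principal point sees the ray r / f radians off the axis. A picture is of the moment at which its call begins.
- ctrl.finish_job(): hands the job in; it is judged then, once.
The state is a dict: "t": time; "q": joint angles; "dq": joint speeds; "effort": joint torques, N m; "tool_pos": TCP position; "tool_rot": TCP orientation; "contact_force": force on the tool from outside, world axes, zero at the start; "wrist_torque": the same for the moment, N m; "opening": finger opening in m; "grip_force": force on a finger pad.
Only numpy, scipy, OpenCV 4.12 (cv2) and the standard library are available. Lean on these libraries where they do the work, as an engineer would, in place of code of your own. Each camera call takes 0.05 s, during which the arm holds its last target. There are 200 camera calls.

## Task

The balm has been poured. Press the red mushroom stop in so that it latches before you lift any pan; then clear the warming tray by nesting all the pans that are there on the cork trivet, the largest standing wholly on the cork and each smaller one sitting flat inside the next, with the handles fanned out so that every handle clears the others by a finger's breadth. When they are all nested, twist the stop clockwise so that it springs out again, and leave the bottles and other things on the bench undisturbed.

Things in the scene. Friction and masses are not known exactly. Their poses are not given: they have to be found in the camera images.
- pan1: the largest steel pan, 124 mm outside diameter, 48 mm from underside to rim, wall 2.5 mm, base 4 mm thick, about 260 g; always present. Origin: centre of its underside; z up; handle along +x: a straight level wooden bar 12 mm wide, 14 mm high, 50 to 64 mm above the underside (2 mm over the rim), from 68 to 150 mm from the pan's axis. Centre of mass near the axis
- pan1_grip (a point): a point in the middle of that pan's handle bar, 82 mm from the pan's axis, 57 mm above its underside: a good place to pinch the bar across its 12 mm from above (the pan is heavy on one side of it: grip firmly, 40 N or so)
- pan2: the second largest steel pan, 104 mm outside diameter, 48 mm from underside to rim, wall 2.5 mm, base 4 mm thick, about 210 g; may be absent. Origin: centre of its underside; z up; handle along +x: a straight level wooden bar 12 mm wide, 14 mm high, 50 to 64 mm above the underside (2 mm over the rim), from 58 to 140 mm from the pan's axis. Centre of mass near the axis
- pan2_grip (a point): a point in the middle of that pan's handle bar, 82 mm from the pan's axis, 57 mm above its underside: a good place to pinch the bar across its 12 mm from above (the pan is heavy on one side of it: grip firmly, 40 N or so)
- pan3: the middle steel pan, 85 mm outside diameter, 48 mm from underside to rim, wall 2.5 mm, base 4 mm thick, about 170 g; may be absent. Origin: centre of its underside; z up; handle along +x: a straight level wooden bar 12 mm wide, 14 mm high, 50 to 64 mm above the underside (2 mm over the rim), from 48 to 130 mm from the pan's axis. Centre of mass near the axis
- pan3_grip (a point): a point in the middle of that pan's handle bar, 82 mm from the pan's axis, 57 mm above its underside: a good place to pinch the bar across its 12 mm from above (the pan is heavy on one side of it: grip firmly, 40 N or so)
- pan4: the second smallest steel pan, 67 mm outside diameter, 48 mm from underside to rim, wall 2.5 mm, base 4 mm thick, about 130 g; may be absent. Origin: centre of its underside; z up; handle along +x: a straight level wooden bar 12 mm wide, 14 mm high, 50 to 64 mm above the underside (2 mm over the rim), from 39 to 120 mm from the pan's axis. Centre of mass near the axis
- pan4_grip (a point): a point in the middle of that pan's handle bar, 82 mm from the pan's axis, 57 mm above its underside: a good place to pinch the bar across its 12 mm from above (the pan is heavy on one side of it: grip firmly, 40 N or so)
- pan5: the smallest steel pan, 50 mm outside diameter, 48 mm from underside to rim, wall 2.5 mm, base 4 mm thick, about 100 g; may be absent. Origin: centre of its underside; z up; handle along +x: a straight level wooden bar 12 mm wide, 14 mm high, 50 to 64 mm above the underside (2 mm over the rim), from 31 to 110 mm from the pan's axis. Centre of mass near the axis
- pan5_grip (a point): a point in the middle of that pan's handle bar, 82 mm from the pan's axis, 57 mm above its underside: a good place to pinch the bar across its 12 mm from above (the pan is heavy on one side of it: grip firmly, 40 N or so)
- tray: the fixed warming tray, 340 x 665 mm, top of its dark glass 55 mm above the bench; origin at the centre of its underside on the bench, x across its 340 mm, y along its length. The pans start on it in a row along y, handles roughly towards the robot
- trivet: round fixed cork trivet, 190 mm diameter, 12 mm thick, on the bench to the robot's left; origin at the centre of its underside
- stop_top (a point): centre of the top of the red mushroom head of the stop: head 40 mm diameter, 20 mm thick, its top 93 mm above the bench when out and 85 mm when latched in, on a fixed box 72 x 72 mm, 60 mm high, with a 5 mm collar (34 mm diameter) under the head. The box stands on the bench between the robot and the tray
- stop (a joint): travel of the stop's head, m: 0 out, 0.008 fully in. Straight down; a snap spring resists with about 6 N at most up to mid travel (0.004), then snaps the head in, where it latches
- stop_turn (a joint): turn of the mushroom head, rad: 0 at rest, grows clockwise seen from above, stop at 0.95, light return spring. When the head is latched in, turning it clockwise cams it up: past about 0.4 it springs out when let go, at 0.8 it has been lifted fully; so take hold of it round its rim, turn about 0.9 and let go
- bottle_a: bystander, not to be disturbed: small brown bottle, 32 mm diameter, 75 mm high, in front of the tray; origin at its underside
- bottle_b: bystander, not to be disturbed: smaller brown bottle, 28 mm diameter, 65 mm high, in front of the tray; origin at its underside
- tin: bystander, not to be disturbed: low round tin, 60 mm diameter, 22 mm high, on the bench near the trivet; origin at its underside
- spatula: bystander, not to be disturbed: spatula, 170 mm long, lying in front of the tray; origin in its middle underneath
- jar: bystander, not to be disturbed: brown jar, 54 mm diameter, 58 mm high, beyond the trivet; origin at its underside

How it is judged:
On the way, in this order (a step that is already met when the one before it is completed fails the run):
1. the stop is pressed in and stays latched (value of joint stop above 0.006 m), for 0.3 s.
2. with the stop still in, all the pans are nested on the trivet with their handles fanned (horizontal distance between pan1 and trivet below 0.034 m and z of pan1 in the frame of trivet below 0.016 m and angle between each of pan1, pan2, pan3, pan4, pan5's own z axis and vertical below 0.05 rad and horizontal distance between pan2 and pan1 below 0.01 m and z of pan2 in the frame of pan1 below 0.007 m and horizontal distance between pan3 and pan1 below 0.019 m and z of pan3 in the frame of pan1 below 0.011 m and horizontal distance between pan4 and pan1 below 0.028 m and z of pan4 in the frame of pan1 below 0.015 m and horizontal distance between pan5 and pan1 below 0.036 m and z of pan5 in the frame of pan1 below 0.019 m and horizontal distance between pan1_grip and pan2_grip above 0.03 m and horizontal distance between each of pan1_grip, pan2_grip and pan3_grip above 0.03 m and horizontal distance between each of pan1_grip, pan2_grip, pan3_grip and pan4_grip above 0.03 m and horizontal distance between each of pan1_grip, pan2_grip, pan3_grip, pan4_grip and pan5_grip above 0.03 m and linear speed of each of pan1, pan2, pan3, pan4, pan5 below 0.03 m/s and value of joint stop above 0.006 m), for 0.3 s.
3. the head of the stop is twisted clockwise (value of joint stop_turn above 0.3 rad), for 0.05 s.
At the end, for the whole second after the job is handed in: pan1 stands on the trivet, centre within 34 mm of its centre; every other pan present sits down in the nest (height over pan1 at most 4 mm per size step plus 3 mm, tilt under 0.05 rad); any two grip points over 30 mm apart; at rest; joint stop under 0.002 (horizontal distance between pan1 and trivet below 0.034 m and z of pan1 in the frame of trivet below 0.016 m and angle between each of pan1, pan2, pan3, pan4, pan5's own z axis and vertical below 0.05 rad and horizontal distance between pan2 and pan1 below 0.01 m and z of pan2 in the frame of pan1 below 0.007 m and horizontal distance between pan3 and pan1 below 0.019 m and z of pan3 in the frame of pan1 below 0.011 m and horizontal distance between pan4 and pan1 below 0.028 m and z of pan4 in the frame of pan1 below 0.015 m and horizontal distance between pan5 and pan1 below 0.036 m and z of pan5 in the frame of pan1 below 0.019 m and horizontal distance between pan1_grip and pan2_grip above 0.03 m and horizontal distance between each of pan1_grip, pan2_grip and pan3_grip above 0.03 m and horizontal distance between each of pan1_grip, pan2_grip, pan3_grip and pan4_grip above 0.03 m and horizontal distance between each of pan1_grip, pan2_grip, pan3_grip, pan4_grip and pan5_grip above 0.03 m and linear speed of each of pan1, pan2, pan3, pan4, pan5 below 0.03 m/s and value of joint stop below 0.002 m); the robot touches nothing.
It fails at once if a pan lifted (30 mm or more off the tray) while the stop is out (value of joint stop below 0.002 m and height (world z) of any of pan1, pan2, pan3, pan4, pan5 above 0.085 m).
It fails at once if a bystander moved more than 30 mm or knocked over (distance of any of bottle_a, bottle_b, tin, spatula, jar from where it was at the start of the episode above 0.03 m or angle between any of bottle_a, bottle_b, tin, jar's own z axis and vertical above 0.5 rad).
Of pan2, pan3, pan4, pan5 only 3 to 4 are there at a start; the rules pass over those that are not, and their reading is None.
At some moment in a run one of pan2, pan3, pan4, pan5 may be knocked a few centimetres aside while the robot is not near it.
It also fails if it takes over 200 s, if anything falls off the work surface, if the arm or the gripper's body presses on something with over 40 N, if the wrist force passes 120 N, or if a joint passes its speed limit or range.

## Working session

There is one attempt and no reset: what is moved stays moved. The work goes in short steps, Python scripts to look and compute and a tool call to move; the robot and the scene stay as the last step left them, time stands still between calls to the robot, and variables do not carry over. Pictures are saved under pics/ and viewed, at most 14 in all, crops included, and the job is handed in when it is done.

Besides the shell and the picture viewer there is one more tool, called after "Emit:" as name([rows], argument=value, ...), one row to a line, values as JSON. send_rows: Moves the arm, as the interface text tells. Its arguments: {"type":"object","properties":{"rows":{"type":"array","items":{"type":"array"}},"newtons":{"type":"number"}},"required":["rows"]}

```bash
mkdir -p pics; ls
cat > h.py <<'E'
import numpy as np, cv2
from scipy.spatial.transform import Rotation as R
from station import ctrl
def pts(im):
    z=im["range_z"]; v,u=np.mgrid[:z.shape[0],:z.shape[1]]
    P=np.stack([(u-im["cx"])/im["fx"]*z,(v-im["cy"])/im["fy"]*z,z],-1)
    T=np.array(im["cam_to_world"]); W=P@T[:3,:3].T+T[:3,3]; W[z==0]=np.nan; return W
def save(im,n): cv2.imwrite(f"pics/{n}.png",im["frame"][...,::-1])
def st():
    o=ctrl.get_obs(); r=R.from_rotvec(o["tool_rot"]).as_matrix()
    print("t",round(o["t"],2),"pos",np.round(o["tool_pos"],4),"x",np.round(r[:,0],3),"y",np.round(r[:,1],3),"z",np.round(r[:,2],3),"F",np.round(o["contact_force"],1),"op",round(o["opening"],4),"g",o["grip_force"],"q",np.round(o["q"],2)); return o
E
python3 - <<'E'
from h import *
st()
im=ctrl.get_image("top"); save(im,"top"); np.savez("top.npz",W=pts(im),f=im["frame"]); print(im["fx"],im["cam_to_world"])
im=ctrl.get_image("scene"); save(im,"scene"); np.savez("scene.npz",W=pts(im),f=im["frame"])
E
```

```text
pics
t 0.0 pos [ 0.2414 -0.5758  0.2301] x [0.922 0.386 0.   ] y [ 0.386 -0.922 -0.002] z [-0.001  0.002 -1.   ] F [-0.4  0.   0.2] op 0.0855 g 0.0 q [-1.29  0.05  1.61 -0.    1.48 -0.12]
468.8177016306787 [[-0.0276489  -0.99857638  0.04561515  0.49214028]
 [-0.99916947  0.02624132 -0.03117327  0.01980882]
 [ 0.02993189 -0.04643917 -0.99847258  1.16680683]
 [ 0.          0.          0.          1.        ]]
```

View pics/top.png

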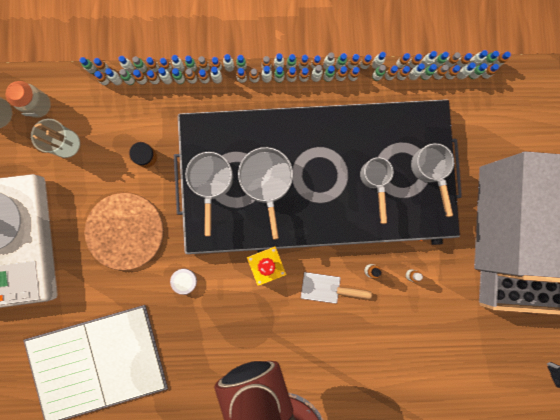

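View pics/scene.png

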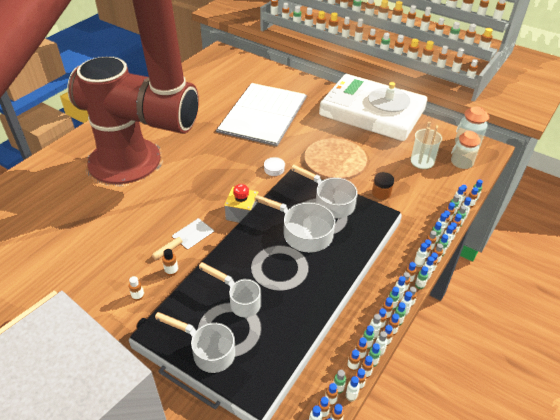

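The top view shows four pans: pan1 at (265,175), others at (208,175), (376,172) and (435,162). The trivet is at (124,231), the stop at (267,267), and the bottles, spatula and tin stand in front of the tray.

```bash
cat >> h.py <<'E'
from scipy.optimize import least_squares
def circ(p):
    f=lambda a:np.hypot(p[:,0]-a[0],p[:,1]-a[1])-a[2]
    c=p.mean(0); r=least_squares(f,[c[0],c[1],np.hypot(*(p-c).T).mean()],loss="soft_l1",f_scale=.002); return r.x
def pan(W,c,rad=.075,z0=.055,hl=.17):
    """returns fitted rim circle and handle axis line from points"""
    d=np.hypot(W[...,0]-c[0],W[...,1]-c[1]); z=W[...,2]-z0
    rim=W[(d<rad)&(z>.043)&(z<.0495)][:,:2]; a=circ(rim)
    d=np.hypot(W[...,0]-a[0],W[...,1]-a[1]); h=W[(d>a[2]+.008)&(d<hl)&(z>.059)&(z<.069)]
    v=h[:,:2].mean(0)-a[:2]; print("rim",len(rim),np.round(a,4),"handle",len(h),"zmed",np.round(np.median(h[:,2]),4),"yaw",round(np.degrees(np.arctan2(v[1],v[0])),1),"grip",np.round(a[:2]+.082*v/np.hypot(*v),4),"hmean",np.round(h[:,:2].mean(0),4)); return a
E
python3 - <<'E'
from h import *
d=np.load("top.npz"); W=d["W"]; 
for (u,v) in [(208,175),(265,175),(376,172),(435,162)]:
    c=np.nanmedian(W[v-4:v+5,u-4:u+5].reshape(-1,3),0); pan(W,c,.05 if u>300 else .065,hl=.14)
for n,(u,v),r,zl in [("trivet",(124,231),.12,(.007,.018)),("stop",(267,267),.03,(.085,.1)),("tin",(183,282),.05,(.015,.03)),("jar",(141,154),.05,(.045,.07)),("ba",(373,271),.03,(.06,.09)),("bb",(414,275),.03,(.05,.08))]:
    w=W[v,u]; q=W[(np.hypot(W[...,0]-w[0],W[...,1]-w[1])<r)&(W[...,2]>zl[0])&(W[...,2]<zl[1])]
    print(n,w,len(q),(q.min(0)+q.max(0))/2,q.max(0)-q.min(0),np.median(q[:,2]))
E
```

```text
rim 142 [0.6393 0.1477 0.0505] handle 182 zmed 0.1185 yaw 178.8 grip [0.5573 0.1495] hmean [0.5406 0.1498]
rim 174 [0.6369 0.0188 0.0604] handle 176 zmed 0.1187 yaw -175.1 grip [0.5552 0.0118] hmean [0.5361 0.0102]
rim 105 [ 0.6365 -0.2408  0.032 ] handle 194 zmed 0.1187 yaw -176.6 grip [ 0.5547 -0.2457] hmean [ 0.5584 -0.2455]
rim 73 [ 0.6568 -0.3737  0.041 ] handle 199 zmed 0.1185 yaw -170.5 grip [ 0.5759 -0.3873] hmean [ 0.5699 -0.3883]
trivet [0.51720135 0.3651942  0.01188103] 4669 [0.51754291 0.36813185 0.01247181] [0.18637269 0.18902267 0.01092031] 0.011769784709683817
stop [0.42480723 0.01903958 0.09669067] 242 [0.42554414 0.0223066  0.09203622] [0.03924391 0.03903395 0.01402642] 0.09265576674901599
tin [0.39031901 0.22204661 0.02519533] 516 [0.39242449 0.22394849 0.02238441] [0.05859209 0.06065881 0.01332235] 0.022361560953724213
jar [0.69728876 0.30990139 0.05604604] 443 [0.69960558 0.31156929 0.05436355] [0.05310083 0.05327078 0.01854517] 0.05728512413209286
ba [ 0.40689923 -0.22771871  0.07570184] 72 [ 0.40420866 -0.23435928  0.07168977] [0.01925175 0.02131049 0.01418399] 0.07359403275791887
bb [ 0.39345935 -0.32823118  0.06153391] 62 [ 0.39183932 -0.33415156  0.05877819] [0.02036632 0.0209149  0.01751731] 0.0636151654456546
```

Emit:
send_rows([
  [0, [4, -4.7, 0], 0],
  [0, [4, -4.7, 0], 0],
  [0, [4, -4.7, 0], 0],
  [0, [4, -4.7, 0], 0],
  [0, [4, -4.7, 0], 0],
  [0, [4, -4.7, 0], 0],
  [0, [4, -4.7, 0], 0],
  [0, [4, -4.7, 0], 0],
  [0, [4, -4.7, 0], 0],
  [0, [4, -4.7, 0], 0],
], newtons=40)

```text
t: 1.35
tool_pos: [0.4288, 0.0137, 0.2312]
tool_rot: [3.08, 0.619, 0.001]
contact_force: [1.2, -0.9, -0.1]
opening: 0.0005
grip_force: 0.0
```

```bash
cat >> h.py <<'E'
def to(p,yaw=None):
    """remaining shift in tool axes (cm), then turn about tool z (deg) to reach tool position p, x-axis yaw"""
    o=st(); r=R.from_rotvec(o["tool_rot"]).as_matrix(); y=np.degrees(np.arctan2(r[1,0],r[0,0]))
    print("shift cm",np.round(100*r.T@(np.array(p)-o["tool_pos"]),2),"yaw",round(y,1), "turn", None if yaw is None else round(-((yaw-y+180)%360-180),1))
    if yaw is not None:
        a=np.radians(yaw); r2=np.array([[np.cos(a),np.sin(a),0],[np.sin(a),-np.cos(a),0],[0,0,-1]]); print("shift cm after turn",np.round(100*r2.T@(np.array(p)-o["tool_pos"]),2))
E
python3 -c "
from h import *
to([.4255,.0223,.1],180)"
```

```text
t 1.35 pos [0.4288 0.0137 0.2312] x [0.922 0.387 0.   ] y [ 0.387 -0.922  0.   ] z [ 0.001 -0.    -1.   ] F [ 1.2 -0.9 -0.1] op 0.0005 g 0.0 q [-0.14 -0.45  2.05 -0.    1.54  1.03]
shift cm [ 0.02 -0.92 13.11] yaw 22.7 turn -157.3
shift cm after turn [ 0.33  0.86 13.12]
```

Emit:
send_rows([
  [0, [0, -0.9, 2], 0],
  [0, [0, 0, 4], 0],
  [0, [0, 0, 4], 0],
  [0, [0, 0, 2.5], 0],
  [0, [0, 0, 0.5], 0],
  [0, [0, 0, 0.4], 0],
  [0, [0, 0, 0.4], 0],
  [0, [0, 0, 0.3], 0],
  [0, [0, 0, 0.2], 0],
  [0, [0, 0, 0.1], 0],
])

```text
t: 2.6
tool_pos: [0.4254, 0.0201, 0.0872]
tool_rot: [-3.08, -0.619, -0.001]
contact_force: [-0.0, 0.6, -0.3]
opening: -0.0001
grip_force: 0.0
```

Emit:
send_rows([
  [0, [0, 0, 0.2], 0],
  [0, [0, 0, 0.1], 0],
  [0, [0, 0, 0], 0],
])

```text
t: 2.98
tool_pos: [0.4254, 0.02, 0.0849]
tool_rot: [-3.08, -0.619, 0.001]
contact_force: [-1.8, -0.4, 5.8]
opening: 0.0001
grip_force: 2.8
```

Emit:
send_rows([
  [0, [0, 0, -1], 0],
  [0, [0, 0, -4], 0],
  [0, [0, 0, -5], 0],
  [4, [0, 0, -3], -10],
  [4, [0, 0, 0], -10],
  [4, [0, 0, 0], -10],
  [4, [0, 0, 0], -10],
  [4, [0, 0, 0], -10],
  [4, [0, 0, 0], -10],
  [4, [0, 0, 0], -10],
])

```text
t: 4.22
tool_pos: [0.4254, 0.02, 0.2146]
tool_rot: [2.161, 2.28, 0.001]
contact_force: [0.2, 0.1, -0.3]
opening: 0.0399
grip_force: 0.0
```

Emit:
send_rows([
  [4, [0, 0, 0], -10],
  [4, [0, 0, 0], -10],
  [4, [0, 0, 0], -10],
  [4, [0, 0, 0], -10],
  [4, [0, 0, 0], -10],
  [4, [0, 0, 0], -10],
  [4, [0, 0, 0], -10],
  [4, [0, 0, 0], -10],
  [4, [0, 0, 0], -10],
  [4, [0, 0, 0], 0],
])

```text
t: 5.48
tool_pos: [0.4253, 0.02, 0.2145]
tool_rot: [-0.072, 3.14, -0.0]
contact_force: [0.4, -0.8, -0.5]
opening: 0.04
grip_force: 0.0
```

Run:
```python
from h import *
im=ctrl.get_image("top"); W=pts(im)
q=W[(np.hypot(W[...,0]-.4255,W[...,1]-.022)<.02)]; print(np.nanpercentile(q[:,2],[5,25,50,75,95]))
im=ctrl.get_image("scene"); W=pts(im)
m=(np.hypot(W[...,0]-.4255,W[...,1]-.022)<.018)&(W[...,2]<.11)
print(m.sum(),np.nanpercentile(W[m][:,2],[50,90,97]))
W0=np.load("scene.npz")["W"]; m=(np.hypot(W0[...,0]-.4255,W0[...,1]-.022)<.018); print(m.sum(),np.nanpercentile(W0[m][:,2],[50,90,97]))
for c in [(.639,.148),(.637,.019),(.6365,-.241),(.657,-.374)]: pan(W,c,.065 if c[1]>-.1 else .05,hl=.14)
to([.5552,.0118,.112],184.9)
```

```text
[0.52858933 0.53082995 0.53204664 0.53312088 0.53440555]
96 [0.08283479 0.08636941 0.08740782]
112 [0.09064261 0.09409922 0.09492097]
rim 152 [0.6416 0.1439 0.0506] handle 108 zmed 0.1176 yaw 179.5 grip [0.5596 0.1447] hmean [0.5437 0.1448]
rim 174 [0.6388 0.0154 0.0601] handle 126 zmed 0.1176 yaw -178.4 grip [0.5568 0.013 ] hmean [0.5399 0.0126]
rim 135 [ 0.639  -0.245   0.0321] handle 172 zmed 0.1174 yaw -175.7 grip [ 0.5572 -0.2512] hmean [ 0.5623 -0.2508]
rim 214 [ 0.6595 -0.3778  0.0411] handle 212 zmed 0.1177 yaw -169.8 grip [ 0.5788 -0.3923] hmean [ 0.5734 -0.3933]
t 5.58 pos [0.4253 0.0199 0.2145] x [-0.999 -0.045 -0.   ] y [-0.045  0.999 -0.   ] z [ 0. -0. -1.] F [-0.2 -0.1 -0.1] op 0.0396 g 0.0 q [-0.13 -0.45  2.07  0.    1.52 -1.74]
shift cm [-12.93  -1.4   10.25] yaw -177.4 turn -2.3
shift cm after turn [-12.87  -1.92  10.25]
```

Emit:
send_rows([
  [4, [-4.3, -0.5, 0], -1],
  [4, [-4.3, -0.4, 0], 0],
  [4, [-4.4, -0.4, 0], 0],
  [4, [0, 0, 4], 0],
  [4, [0, 0, 4], 0],
  [4, [0, 0, 2.1], 0],
  [4, [0, 0, 2], 0],
  [4, [0, 0, 0], 0],
  [1, [0, 0, 0], 0],
  [0.8, [0, 0, 0], 0],
], newtons=60)

```text
t: 6.82
tool_pos: [0.5569, 0.0146, 0.0951]
tool_rot: [-0.102, 3.137, -0.001]
contact_force: [-1.1, 0.1, 0.2]
opening: 0.0109
grip_force: 58.4
```

Emit:
send_rows([
  [0.8, [0, 0, 0], 0],
  [0.8, [0, 0, 0], 0],
  [0.8, [0, 0, -1], 0],
  [0.8, [0, 0, -2], 0],
  [0.8, [0, 0, -3], 0],
  [0.8, [0, 0, -3], 0],
  [0.8, [0, 0, 0], 0],
])

```text
t: 7.7
tool_pos: [0.558, 0.0145, 0.1874]
tool_rot: [-0.102, 3.133, -0.002]
contact_force: [0.7, -0.2, -2.4]
opening: 0.0108
grip_force: 58.5
```

Run:
```python
from h import *
o=st(); dz=o["tool_pos"][2]-.093
im=ctrl.get_image("scene"); save(im,"s2"); W=pts(im); pan(W,(.638,.017),.065,.055+dz,.08)
im=ctrl.get_image("top"); W=pts(im); pan(W,(.638,.017),.065,.055+dz,.08)
for c in [(.639,.148),(.6365,-.241),(.657,-.374)]: pan(W,c,.065 if c[1]>-.1 else .05,hl=.14)
```

```text
t 7.7 pos [0.558  0.0145 0.1874] x [-0.998 -0.065 -0.007] y [-0.065  0.998 -0.001] z [ 0.007 -0.001 -1.   ] F [ 0.7 -0.2 -2.4] op 0.0108 g 58.45272481441498 q [-0.11 -0.08  1.82  0.    1.4  -1.74]
rim 156 [0.6403 0.0165 0.0605] handle 37 zmed 0.2124 yaw -174.5 grip [0.5587 0.0086] hmean [0.5666 0.0093]
rim 41 [0.6367 0.0204 0.0605] handle 0 zmed nan yaw nan grip [nan nan] hmean [nan nan]
rim 128 [0.6393 0.1477 0.0506] handle 180 zmed 0.1186 yaw 178.7 grip [0.5573 0.1495] hmean [0.5407 0.1499]
rim 108 [ 0.6365 -0.2408  0.032 ] handle 194 zmed 0.1185 yaw -176.7 grip [ 0.5546 -0.2456] hmean [ 0.5577 -0.2454]
rim 137 [ 0.6568 -0.3738  0.0411] handle 202 zmed 0.1184 yaw -171.0 grip [ 0.5758 -0.3867] hmean [ 0.5695 -0.3877]h.py:21: RuntimeWarning: Mean of empty slice.
  v=h[:,:2].mean(0)-a[:2]; print("rim",len(rim),np.round(a,4),"handle",len(h),"zmed",np.round(np.median(h[:,2]),4),"yaw",round(np.degrees(np.arctan2(v[1],v[0])),1),"grip",np.round(a[:2]+.082*v/np.hypot(*v),4),"hmean",np.round(h[:,:2].mean(0),4)); return a
  ret = um.true_divide(
  return _methods._mean(a, axis=axis, dtype=dtype,
  ret = ret.dtype.type(ret / rcount)
```

View pics/s2.png

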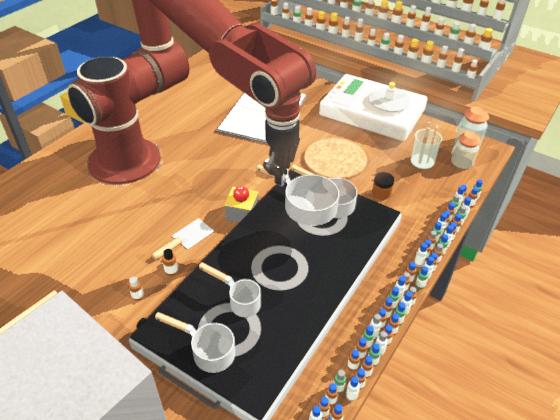

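Emit:
send_rows([
  [0.8, [0.35, 2, -1], 0],
  [0.8, [0.35, 4.5, 0], 0],
  [0.8, [0.35, 5, 0], 0],
  [0.8, [0.35, 5, 0], 0],
  [0.8, [0.35, 5, 0], 0],
  [0.8, [0.35, 5, 0], 0],
  [0.8, [0.35, 5, 0], 0],
  [0.8, [0.35, 5, 0], 0],
  [0.8, [0.35, 4.5, 0], 0],
  [0.8, [0.35, 2.3, 0], 0],
])

```text
t: 9.05
tool_pos: [0.4906, 0.4469, 0.192]
tool_rot: [0.106, -3.137, 0.001]
contact_force: [0.0, -0.4, -1.2]
opening: 0.0107
grip_force: 58.7
```

Emit:
send_rows([
  [0.8, [0, 0, 0], 8.7],
  [0.8, [0, 0, 0], 10],
  [0.8, [0, 0, 0], 10],
  [0.8, [0, 0, 0], 10],
  [0.8, [0, 0, 0], 10],
  [0.8, [0, 0, 0], 10],
  [0.8, [0, 0, 0], 10],
  [0.8, [0, 0, 0], 10],
  [0.8, [0, 0, 0], 0],
  [0.8, [0, 0, 0], 0],
])

```text
t: 10.3
tool_pos: [0.4925, 0.4444, 0.193]
tool_rot: [-1.909, -2.495, 0.001]
contact_force: [-0.6, 0.3, -1.9]
opening: 0.0107
grip_force: 58.8
```

Run:
```python
from h import *
to([.495,.444,.055],105)
for n in ("top","scene"):
    im=ctrl.get_image(n); W=pts(im)
    m=(np.hypot(W[...,0]-.516,W[...,1]-.366)<.075)&(W[...,2]>.10)&(W[...,2]<.22); q=W[m]
    if len(q)<5: continue
    print(n,len(q),np.nanpercentile(q[:,2],[1,50,90,95,99])); zr=np.nanpercentile(q[:,2],95)
    qq=q[abs(q[:,2]-zr)<.005]; print(circ(qq[:,:2]))
```

```text
t 10.3 pos [0.4925 0.4444 0.193 ] x [-0.262  0.965 -0.   ] y [ 0.965  0.262 -0.   ] z [-0. -0. -1.] F [-0.6  0.3 -1.9] op 0.0107 g 58.836920857429504 q [0.62 0.17 1.55 0.   1.42 0.36]
shift cm [-0.1   0.24 13.8 ] yaw 105.2 turn 0.2
shift cm after turn [-0.11  0.23 13.8 ]
top 3342 [0.152032   0.1571668  0.19779075 0.20074929 0.21493019]
[0.51249035 0.36481972 0.06057646]
scene 1585 [0.15161202 0.17377336 0.19766973 0.2014558  0.21620278]
[0.51486151 0.36200649 0.06159474]
```

Emit:
send_rows([
  [0.8, [0, 0.3, 3], 0],
  [0.8, [0, 0, 4], 0],
  [0.8, [0, 0, 3.5], 0],
  [0.8, [0, 0, 2], 0],
  [0.8, [0, 0, 0.8], 0],
  [0.8, [0, 0, 0.3], 0],
  [0.8, [0, 0, 0.2], 0],
  [0.8, [0, 0, 0], 0],
])

```text
t: 11.4
tool_pos: [0.4962, 0.4457, 0.0565]
tool_rot: [1.911, 2.493, 0.003]
contact_force: [-1.1, -0.4, -1.3]
opening: 0.0109
grip_force: 58.8
```

Emit:
send_rows([
  [0.8, [0, 0, 0.2], 0],
  [0.8, [0, 0, 0.1], 0],
  [0.8, [0, 0, 0], 0],
])

```text
t: 11.78
tool_pos: [0.4958, 0.4454, 0.0526]
tool_rot: [1.911, 2.493, 0.001]
contact_force: [-0.6, -0.2, -1.2]
opening: 0.011
grip_force: 59.0
```

Emit:
send_rows([
  [0.8, [0, 0, 0.1], 0],
  [0.8, [0, 0, 0.1], 0],
  [0.8, [0, 0, 0], 0],
])

```text
t: 12.15
tool_pos: [0.4959, 0.4457, 0.052]
tool_rot: [1.912, 2.493, 0.001]
contact_force: [-3.9, 0.6, 5.7]
opening: 0.0107
grip_force: 60.0
```

Emit:
send_rows([
  [2.5, [0, 0, -0.1], 0],
  [4, [0, 0, 0], 0],
  [4, [0, 0, 0], 0],
  [4, [0, 0, -3], 0],
  [4, [0, 0, -5], 0],
  [4, [0, 0, -4], -10],
  [4, [0, 0, 0], -10],
  [4, [0, 0, 0], -10],
  [4, [0, 0, 0], -10],
  [4, [0, 0, 0], -10],
])

```text
t: 13.4
tool_pos: [0.4956, 0.4451, 0.171]
tool_rot: [-0.67, -3.069, 0.001]
contact_force: [-0.4, -0.3, -0.4]
opening: 0.0399
grip_force: 0.0
```

Emit:
send_rows([
  [4, [0, 0, 0], -10],
  [4, [0, 0, 0], -10],
  [4, [0, 0, 0], -4],
  [4, [0, 0, 0], 0],
])

```text
t: 13.9
tool_pos: [0.4956, 0.4452, 0.171]
tool_rot: [-0.028, -3.141, 0.0]
contact_force: [0.1, -0.6, 0.5]
opening: 0.0402
grip_force: 0.0
```

```bash
cat >> h.py <<'E'
def look(cs,**k):
    for n in ("top","scene"):
        W=pts(ctrl.get_image(n)); print(n)
        for c in cs:
            try: pan(W,*c[:1],c[1],c[2],c[3])
            except Exception as e: print("fail",e)
E
python3 - <<'E' 2>/dev/null
from h import *
look([((.516,.367),.075,.012,.14),((.639,.148),.065,.055,.13),((.638,-.243),.05,.055,.13),((.658,-.375),.055,.055,.13)])
to([.558,.149,.094],179)
E
```

```text
top
rim 217 [0.5156 0.3657 0.0605] handle 50 zmed 0.0751 yaw 105.2 grip [0.4941 0.4448] hmean [0.4943 0.4438]
rim 161 [0.6394 0.1478 0.0505] handle 162 zmed 0.1184 yaw 178.8 grip [0.5574 0.1495] hmean [0.5449 0.1497]
rim 107 [ 0.6366 -0.241   0.0319] handle 190 zmed 0.1186 yaw -178.3 grip [ 0.5546 -0.2434] hmean [ 0.558  -0.2433]
rim 147 [ 0.6568 -0.374   0.0409] handle 190 zmed 0.1184 yaw -170.1 grip [ 0.576  -0.3881] hmean [ 0.5697 -0.3892]
scene
rim 130 [0.5176 0.362  0.0609] handle 49 zmed 0.0744 yaw 104.7 grip [0.4968 0.4413] hmean [0.491  0.4637]
rim 157 [0.6416 0.1438 0.0506] handle 92 zmed 0.1172 yaw 179.0 grip [0.5596 0.1451] hmean [0.5485 0.1453]
rim 148 [ 0.639  -0.2452  0.0321] handle 169 zmed 0.1175 yaw -177.5 grip [ 0.557  -0.2487] hmean [ 0.5609 -0.2485]
rim 223 [ 0.6595 -0.3778  0.0411] handle 220 zmed 0.1175 yaw -169.3 grip [ 0.579 -0.393] hmean [ 0.5729 -0.3942]
t 14.0 pos [0.4956 0.4452 0.1711] x [-1.     0.018  0.   ] y [ 0.018  1.    -0.   ] z [-0. -0. -1.] F [ 0.5  0.4 -0.2] op 0.0401 g 0.0 q [ 0.62  0.19  1.57 -0.    1.39 -0.93]
shift cm [ -6.77 -29.5    7.71] yaw 179.0 turn -0.0
shift cm after turn [ -6.76 -29.5    7.71]
```

Emit:
send_rows([
  [4, [-1.1, -5, 0], 0],
  [4, [-1.1, -5, 0], 0],
  [4, [-1.1, -5, 0], 0],
  [4, [-1.1, -5, 0], 0],
  [4, [-1.1, -5, 0], 0],
  [4, [-1.1, -4.5, 0], 0],
  [4, [0, 0, 3], 0],
  [4, [0, 0, 3], 0],
  [4, [0, 0, 1.7], 0],
  [4, [0, 0, 0], 0],
])

```text
t: 15.25
tool_pos: [0.5556, 0.1492, 0.0928]
tool_rot: [-0.027, -3.138, 0.001]
contact_force: [0.2, -0.8, -1.0]
opening: 0.0401
grip_force: 0.0
```

Emit:
send_rows([
  [0.8, [0, 0, 0], 0],
  [0.8, [0, 0, 0], 0],
  [0.8, [0, 0, 0], 0],
  [0.8, [0, 0, 0], 0],
])

```text
t: 15.75
tool_pos: [0.5577, 0.1494, 0.096]
tool_rot: [0.026, 3.139, 0.001]
contact_force: [-1.3, 0.3, 6.0]
opening: 0.0107
grip_force: 59.4
```

Emit:
send_rows([
  [0.8, [0, 0, -1], 0],
  [0.8, [0, 0, -3], 0],
  [0.8, [0, 0, -4], 0],
  [0.8, [1, 2, -2], 0],
  [0.8, [2.2, 4.5, 0], 0],
  [0.8, [2.2, 4.5, 0], 0],
  [0.8, [2.2, 4.5, 0], 0],
  [0.8, [2.2, 4.5, 0], 0],
  [0.8, [1.7, 3, 0], 0],
  [0.8, [0.75, 2, 0], 0],
])

```text
t: 17.0
tool_pos: [0.437, 0.4023, 0.1937]
tool_rot: [-0.024, -3.14, 0.001]
contact_force: [0.5, 0.8, -1.5]
opening: 0.011
grip_force: 58.6
```

Emit:
send_rows([
  [0.8, [0, 0, 0], 8],
  [0.8, [0, 0, 0], 8],
  [0.8, [0, 0, 0], 8],
  [0.8, [0, 0, 0], 0],
  [0.8, [0, 0, 0], 0],
  [0.8, [0, 0, 0], 0],
])

```text
t: 17.75
tool_pos: [0.4385, 0.4011, 0.1942]
tool_rot: [-0.678, -3.068, 0.0]
contact_force: [0.7, 0.1, -2.0]
opening: 0.0106
grip_force: 58.7
```

```bash
cat >> h.py <<'E'
def hover(c,lo,hi,r):
    for n in ("top","scene"):
        W=pts(ctrl.get_image(n)); m=(np.hypot(W[...,0]-c[0],W[...,1]-c[1])<r+.012)&(W[...,2]>lo)&(W[...,2]<hi); q=W[m]
        d=np.hypot(q[:,0]-c[0],q[:,1]-c[1])
        # rim height from histogram of the high ring, then circle
        h=q[d>r-.012][:,2]; hh,e=np.histogram(h,np.arange(lo,hi,.003)); top=np.percentile(h,80)
        qq=q[(abs(q[:,2]-top)<.005)]; print(n,len(qq),"rim z",round(top,4),"circ",np.round(circ(qq[:,:2]),4))
E
python3 - <<'E'
from h import *
o=to([.4418,.4014,.1],155); z=st()["tool_pos"][2]
hover((.516,.366),z-.06+.03,z+.015,.05)
E
```

```text
t 17.75 pos [0.4385 0.4011 0.1942] x [-0.907  0.421  0.   ] y [ 0.421  0.907 -0.   ] z [-0. -0. -1.] F [ 0.7  0.1 -2. ] op 0.0106 g 58.6893367767334 q [ 0.62  0.01  1.72 -0.    1.41 -0.52]
shift cm [-0.29  0.17  9.42] yaw 155.1 turn 0.1
shift cm after turn [-0.29  0.17  9.42]
t 17.75 pos [0.4385 0.4011 0.1942] x [-0.907  0.421  0.   ] y [ 0.421  0.907 -0.   ] z [-0. -0. -1.] F [ 0.7  0.1 -2. ] op 0.0106 g 58.6893367767334 q [ 0.62  0.01  1.72 -0.    1.41 -0.52]
top 290 rim z 0.1992 circ [0.5125 0.3654 0.0505]
scene 235 rim z 0.1946 circ [0.5141 0.3622 0.0505]
```

Emit:
send_rows([
  [0.8, [-0.3, 0.15, 2], 0],
  [0.8, [0, 0, 4], 0],
  [0.8, [0, 0, 3.5], 0],
  [0.8, [0, 0, 2], 0],
  [0.8, [0, 0, 1], 0],
  [0.8, [0, 0, 0.5], 0],
  [0.8, [0, 0, 0], 0],
  [0.8, [0, 0, 0], 0],
])

```text
t: 18.85
tool_pos: [0.4425, 0.4019, 0.0657]
tool_rot: [0.679, 3.066, 0.003]
contact_force: [-0.2, -0.2, -0.5]
opening: 0.0111
grip_force: 58.7
```

Emit:
send_rows([
  [0.8, [0, 0, 0.3], 0],
  [0.8, [0, 0, 0.1], 0],
  [0.8, [0, 0, 0], 0],
])

```text
t: 19.23
tool_pos: [0.4416, 0.4013, 0.0602]
tool_rot: [-0.679, -3.067, 0.0]
contact_force: [0.3, 0.2, -2.0]
opening: 0.011
grip_force: 58.7
```

Emit:
send_rows([
  [0.8, [0, 0, 0.2], 0],
  [0.8, [0, 0, 0.1], 0],
  [0.8, [0, 0, 0], 0],
])

```text
t: 19.6
tool_pos: [0.4418, 0.4015, 0.0575]
tool_rot: [0.679, 3.067, 0.0]
contact_force: [-1.3, 0.6, -0.3]
opening: 0.0108
grip_force: 58.9
```

Emit:
send_rows([
  [0.8, [0, 0, 0.1], 0],
  [0.8, [0, 0, 0.1], 0],
  [0.8, [0, 0, 0], 0],
])

```text
t: 19.98
tool_pos: [0.4419, 0.4017, 0.0571]
tool_rot: [-0.679, -3.067, -0.0]
contact_force: [-5.1, -1.7, 8.5]
opening: 0.0109
grip_force: 60.1
```

Emit:
send_rows([
  [2.5, [0, 0, -0.1], 0],
  [4, [0, 0, 0], 0],
  [4, [0, 0, 0], 0],
  [4, [0, 0, -3], 0],
  [4, [0, 0, -5], 0],
  [4, [0, 0, -4], -10],
  [4, [0, 0, 0], -10],
  [4, [0, 0, 0], -10],
  [4, [0, 0, 0], -5],
  [4, [0, 0, 0], 0],
])

```text
t: 21.22
tool_pos: [0.4417, 0.4012, 0.176]
tool_rot: [0.273, -3.129, 0.0]
contact_force: [0.2, 0.0, 0.8]
opening: 0.0401
grip_force: 0.0
```

```bash
python3 - <<'E' 2>/dev/null
from h import *
look([((.516,.367),.075,.012,.14),((.516,.367),.056,.016,.14),((.638,-.243),.05,.055,.13),((.658,-.375),.055,.055,.13)])
to([.5777,-.387,.095],189.8)
E
```

```text
top
rim 264 [0.5157 0.3655 0.0591] handle 290 zmed 0.0766 yaw 126.6 grip [0.4668 0.4313] hmean [0.4597 0.4409]
rim 166 [0.5159 0.366  0.0505] handle 271 zmed 0.0782 yaw 136.2 grip [0.4567 0.4227] hmean [0.4502 0.429 ]
rim 103 [ 0.6365 -0.2408  0.032 ] handle 191 zmed 0.1189 yaw -178.1 grip [ 0.5545 -0.2435] hmean [ 0.5569 -0.2434]
rim 135 [ 0.6569 -0.3738  0.0411] handle 199 zmed 0.1185 yaw -170.1 grip [ 0.5761 -0.3878] hmean [ 0.5695 -0.389 ]
scene
rim 229 [0.5193 0.3621 0.056 ] handle 121 zmed 0.076 yaw 136.0 grip [0.4603 0.4191] hmean [0.4541 0.425 ]
rim 107 [0.5175 0.3629 0.0508] handle 86 zmed 0.0776 yaw 142.8 grip [0.4521 0.4125] hmean [0.4463 0.417 ]
rim 139 [ 0.6394 -0.2448  0.032 ] handle 160 zmed 0.1176 yaw -177.4 grip [ 0.5575 -0.2485] hmean [ 0.5621 -0.2483]
rim 217 [ 0.6596 -0.3778  0.0411] handle 216 zmed 0.1176 yaw -169.4 grip [ 0.579  -0.3929] hmean [ 0.5739 -0.3939]
t 21.32 pos [0.4417 0.4013 0.1761] x [-0.985 -0.173  0.   ] y [-0.173  0.985 -0.   ] z [-0. -0. -1.] F [-0.2  0.1  0.2] op 0.0399 g 0.0 q [ 0.61  0.03  1.73 -0.    1.38 -1.13]
shift cm [  0.23 -79.99   8.12] yaw -170.0 turn 0.2
shift cm after turn [ 2.000e-02 -7.999e+01  8.110e+00]
```

Emit:
send_rows([
  [4, [0, -4, 0], 0],
  [4, [0, -6, 0], 0],
  [4, [0, -6, 0], 0],
  [4, [0, -6, 0], 0],
  [4, [0, -6, 0], 0],
  [4, [0, -6, 0], 0],
  [4, [0, -6, 0], 0],
  [4, [0, -6, 0], 0],
  [4, [0, -6, 0], 0],
  [4, [0, -6, 0], 0],
])

```text
t: 22.58
tool_pos: [0.5429, -0.1719, 0.1764]
tool_rot: [-0.272, 3.129, -0.0]
contact_force: [0.9, 0.1, 0.1]
opening: 0.0401
grip_force: 0.0
```

Emit:
send_rows([
  [4, [0, -6, 0], 0],
  [4, [0, -6, 0], 0],
  [4, [0, -6, 0], 0],
  [4, [0, -4, 0], 0],
  [4, [0, 0, 0], 0],
])

```text
t: 23.2
tool_pos: [0.5808, -0.3892, 0.1757]
tool_rot: [0.268, -3.13, 0.0]
contact_force: [-0.4, -0.0, -0.0]
opening: 0.0399
grip_force: 0.0
```

```bash
python3 - <<'E' 2>/dev/null
from h import *
look([((.638,-.243),.05,.055,.13),((.658,-.375),.055,.055,.13)])
to([.5777,-.387,.095],189.8)
E
```

```text
top
rim 102 [ 0.6365 -0.2408  0.032 ] handle 190 zmed 0.1186 yaw -178.2 grip [ 0.5545 -0.2434] hmean [ 0.5569 -0.2434]
rim 151 [ 0.6567 -0.3738  0.041 ] handle 107 zmed 0.1186 yaw -170.3 grip [ 0.5759 -0.3875] hmean [ 0.5679 -0.3889]
scene
rim 146 [ 0.6389 -0.2451  0.0321] handle 169 zmed 0.1178 yaw -177.3 grip [ 0.557  -0.2489] hmean [ 0.5608 -0.2487]
rim 229 [ 0.6597 -0.3777  0.0412] handle 206 zmed 0.1176 yaw -169.3 grip [ 0.5792 -0.3929] hmean [ 0.5742 -0.3939]
t 23.3 pos [ 0.5809 -0.3862  0.1758] x [-0.985 -0.173  0.001] y [-0.173  0.985  0.001] z [-0.001  0.001 -1.   ] F [-0.1  0.3  0.9] op 0.0401 g 0.0 q [-0.69  0.26  1.48  0.    1.41 -2.44]
shift cm [ 0.32 -0.03  8.08] yaw -170.0 turn 0.2
shift cm after turn [ 0.33 -0.02  8.08]
```

Emit:
send_rows([
  [4, [0.3, 0, 3], 0],
  [4, [0, 0, 3], 0],
  [4, [0, 0, 2.1], 0],
  [4, [0, 0, 0], 0],
  [4, [0, 0, 0], 0],
  [0.8, [0, 0, 0], 0],
  [0.8, [0, 0, 0], 0],
  [0.8, [0, 0, 0], 0],
  [0.8, [0, 0, 0], 0],
])

```text
t: 24.42
tool_pos: [0.5789, -0.3877, 0.0969]
tool_rot: [-0.274, 3.128, -0.003]
contact_force: [-0.6, 0.4, 6.5]
opening: 0.0108
grip_force: 61.3
```

Emit:
send_rows([
  [0.8, [0, 0, -1], 0],
  [0.8, [0, 0, -3], 0],
  [0.8, [0, 0, -4], 0],
  [0.8, [0, 0, -3], 0],
  [0.8, [0, 0, 0], 0],
])

```text
t: 25.05
tool_pos: [0.5792, -0.3878, 0.2085]
tool_rot: [-0.275, 3.126, -0.006]
contact_force: [-0.3, 0.3, -2.3]
opening: 0.011
grip_force: 60.3
```

```bash
python3 - <<'E' 2>/dev/null
from h import *
a=np.radians(205); to([.517+.082*np.cos(a),.3665+.082*np.sin(a),.2],205)
look([((.638,-.243),.05,.055,.13)])
E
```

```text
t 25.05 pos [ 0.5792 -0.3878  0.2085] x [-0.985 -0.174 -0.003] y [-0.174  0.985 -0.004] z [ 0.004 -0.003 -1.   ] F [-0.3  0.3 -2.3] op 0.011 g 60.27779817581177 q [-0.7   0.23  1.46 -0.    1.45 -2.44]
shift cm [ 0.9  73.25  0.55] yaw -170.0 turn -15.0
shift cm after turn [-18.04  70.99   0.85]
top
rim 104 [ 0.6366 -0.2408  0.032 ] handle 192 zmed 0.1187 yaw -178.2 grip [ 0.5546 -0.2435] hmean [ 0.558  -0.2434]
scene
rim 141 [ 0.6391 -0.2449  0.0322] handle 169 zmed 0.1176 yaw -177.3 grip [ 0.5572 -0.2488] hmean [ 0.5611 -0.2486]
```

Emit:
send_rows([
  [0.8, [0, 2, 0], 0],
  [0.8, [0.1, 4, 0], 0],
  [0.8, [0.1, 5, 0], 0],
  [0.8, [0.1, 5.5, 0], 0],
  [0.8, [0.1, 5.5, 0], 0],
  [0.8, [0.1, 5.5, 0], 0],
  [0.8, [0.1, 5.5, 0], 0],
  [0.8, [0.1, 5.5, 0], 0],
  [0.8, [0.1, 5.5, 0], 0],
  [0.8, [0.1, 5.5, 0], 0],
])

```text
t: 26.4
tool_pos: [0.4805, 0.1012, 0.2032]
tool_rot: [0.275, -3.126, -0.001]
contact_force: [0.9, 0.4, -1.5]
opening: 0.0107
grip_force: 60.2
```

Emit:
send_rows([
  [0.8, [0, 5.5, 0], 0],
  [0.8, [0, 5.5, 0], 0],
  [0.8, [0, 5.2, 0], 0],
  [0.8, [0, 4, 0], 0],
  [0.8, [0, 3, 0], 0],
  [0.8, [0, 0, 0], -7.5],
  [0.8, [0, 0, 0], -7.5],
  [0.8, [0, 0, 0], 0],
  [0.8, [0, 0, 0], 0],
  [0.8, [0, 0, 0], 0],
])

```text
t: 27.65
tool_pos: [0.4423, 0.3272, 0.2049]
tool_rot: [0.679, -3.067, 0.0]
contact_force: [-0.3, -0.3, -1.5]
opening: 0.0102
grip_force: 60.2
```

```bash
python3 - <<'E' 2>/dev/null
from h import *
z=st()["tool_pos"][2]
hover((.516,.366),z-.03,z+.015,.042)
a=np.radians(205); to([.517+.082*np.cos(a),.3665+.082*np.sin(a),.061],205)
E
```

```text
t 27.65 pos [0.4423 0.3272 0.2049] x [-0.907 -0.422  0.001] y [-0.422  0.907  0.   ] z [-0.001 -0.    -1.   ] F [-0.3 -0.3 -1.5] op 0.0102 g 60.2249550819397 q [ 0.5  -0.11  1.81  0.    1.44 -1.51]
top 175 rim z 0.209 circ [0.5142 0.3604 0.041 ]
scene 206 rim z 0.2044 circ [0.5157 0.3575 0.0413]
t 27.75 pos [0.4426 0.3272 0.2052] x [-0.906 -0.422  0.   ] y [-0.422  0.906  0.   ] z [-0.  0. -1.] F [-0.3 -0.9 -1.1] op 0.0105 g 60.228363275527954 q [ 0.5  -0.11  1.81  0.    1.44 -1.51]
shift cm [-0.21  0.41 14.42] yaw -155.0 turn -0.0
shift cm after turn [-0.2   0.41 14.42]
```

Emit:
send_rows([
  [0.8, [-0.35, 0.4, 2], 0],
  [0.8, [0, 0, 4], 0],
  [0.8, [0, 0, 3.5], 0],
  [0.8, [0, 0, 2.5], 0],
  [0.8, [0, 0, 1], 0],
  [0.8, [0, 0, 0.6], 0],
  [0.8, [0, 0, 0], 0],
  [0.8, [0, 0, 0.3], 0],
  [0.8, [0, 0, 0.2], 0],
  [0.8, [0, 0, 0], 0],
])

```text
t: 29.0
tool_pos: [0.4441, 0.3325, 0.0644]
tool_rot: [-0.681, 3.067, 0.0]
contact_force: [-0.6, -0.4, -1.5]
opening: 0.0107
grip_force: 60.2
```

Emit:
send_rows([
  [0.8, [0, 0, 0.1], 0],
  [0.8, [0, 0, 0], 0],
  [0.8, [0, 0, 0], 0],
])

```text
t: 29.38
tool_pos: [0.4442, 0.3325, 0.0634]
tool_rot: [-0.681, 3.067, 0.0]
contact_force: [0.4, -0.6, -1.6]
opening: 0.0106
grip_force: 60.2
```

Emit:
send_rows([
  [0.8, [0, 0, 0.2], 0],
  [0.8, [0, 0, 0.1], 0],
  [0.8, [0, 0, 0], 0],
])

```text
t: 29.75
tool_pos: [0.4443, 0.3326, 0.0621]
tool_rot: [0.681, -3.067, 0.0]
contact_force: [-5.5, -3.4, 8.8]
opening: 0.0106
grip_force: 61.6
```

Emit:
send_rows([
  [2.5, [0, 0, -0.1], 0],
  [4, [0, 0, 0], 0],
  [4, [0, 0, 0], 0],
  [4, [0, 0, -3], 0],
  [4, [0, 0, -5], 0],
  [4, [0, 0, -4], 8],
  [4, [0, 0, 0], 8],
  [4, [0, 0, 0], 6.7],
  [4, [0, 0, 0], 0],
])

```text
t: 30.88
tool_pos: [0.4441, 0.3324, 0.1812]
tool_rot: [0.066, -3.141, 0.0]
contact_force: [0.3, -1.0, -0.6]
opening: 0.0398
grip_force: 0.0
```

```bash
python3 - <<'E' 2>/dev/null
from h import *
look([((.516,.367),.056,.016,.14),((.516,.367),.046,.020,.14),((.638,-.243),.05,.055,.13)])
to([.5565,-.2435,.096],182.3)
save(ctrl.get_image("scene"),"s3")
E
```

```text
top
rim 247 [0.5158 0.3658 0.0491] handle 91 zmed 0.0821 yaw -156.5 grip [0.4406 0.3332] hmean [0.4302 0.3287]
rim 143 [0.516  0.3664 0.0411] handle 117 zmed 0.0834 yaw -155.0 grip [0.4417 0.3316] hmean [0.4354 0.3287]
rim 55 [ 0.6742 -0.2407  0.0319] handle 190 zmed 0.1184 yaw -178.2 grip [ 0.5922 -0.2433] hmean [ 0.595  -0.2432]
scene
rim 189 [0.5185 0.3639 0.0453] handle 195 zmed 0.0785 yaw 177.4 grip [0.4365 0.3676] hmean [0.4415 0.3674]
rim 78 [0.5176 0.3639 0.0415] handle 95 zmed 0.0811 yaw -164.6 grip [0.4385 0.3421] hmean [0.4375 0.3419]
rim 74 [ 0.6762 -0.2443  0.0317] handle 179 zmed 0.1175 yaw -177.0 grip [ 0.5943 -0.2485] hmean [ 0.5983 -0.2483]
t 30.98 pos [0.444  0.3324 0.181 ] x [-0.999 -0.043  0.   ] y [-0.043  0.999 -0.   ] z [-0. -0. -1.] F [ 0.7 -0.2 -0.1] op 0.0404 g 0.0 q [ 0.51 -0.08  1.83  0.    1.39 -1.1 ]
shift cm [ -8.79 -58.01   8.5 ] yaw -177.6 turn 0.1
shift cm after turn [ -8.93 -57.99   8.5 ]
```

View pics/s3.png

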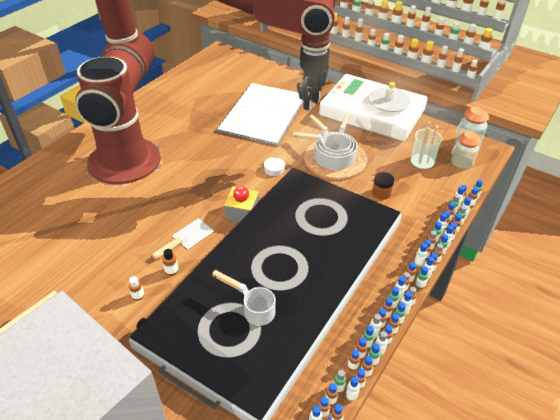

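Three pans are nested at about (335,152). Pan4, now at (259,305), has been knocked about 38 mm farther from the robot, so I'm re-aiming at its new spot.

Emit:
send_rows([
  [4, [-1, -4, 0], 0],
  [4, [-1.2, -6, 0], 0],
  [4, [-1.2, -6, 0], 0],
  [4, [-1.2, -6, 0], 0],
  [4, [-1.2, -6, 0], 0],
  [4, [-1.2, -6, 0], 0],
  [4, [-1.2, -6, 0], 0],
  [4, [-1.2, -6, 0], 0],
  [4, [-1.2, -6, 0], 0],
  [4, [-1.9, -6, 0], 0],
])

```text
t: 32.28
tool_pos: [0.5926, -0.2437, 0.1812]
tool_rot: [-0.065, 3.141, 0.0]
contact_force: [1.4, 0.5, -0.1]
opening: 0.0399
grip_force: 0.0
```

Emit:
send_rows([
  [4, [0, 0, 0], 0],
  [4, [0, 0, 0], 0],
])

```text
t: 32.52
tool_pos: [0.5922, -0.2413, 0.1807]
tool_rot: [0.064, -3.14, -0.002]
contact_force: [-0.0, -0.1, -0.0]
opening: 0.0399
grip_force: 0.0
```

```bash
python3 - <<'E' 2>/dev/null
from h import *
look([((.674,-.241),.045,.055,.12)])
to([.594,-.2425,.096],182.3)
E
```

```text
top
rim 108 [ 0.6742 -0.2406  0.032 ] handle 38 zmed 0.1187 yaw -178.7 grip [ 0.5923 -0.2424] hmean [ 0.6271 -0.2417]
scene
rim 151 [ 0.6769 -0.2443  0.0321] handle 177 zmed 0.1174 yaw -177.2 grip [ 0.595  -0.2484] hmean [ 0.5982 -0.2482]
t 32.62 pos [ 0.5923 -0.2403  0.1812] x [-0.999 -0.042  0.   ] y [-0.042  0.999  0.   ] z [-0.  0. -1.] F [-0.1  0.5  0.5] op 0.0402 g 0.0 q [-0.5   0.12  1.63  0.    1.4  -2.12]
shift cm [-0.17 -0.23  8.52] yaw -177.6 turn 0.1
shift cm after turn [-0.16 -0.23  8.52]
```

Emit:
send_rows([
  [4, [-0.2, -0.2, 3], 0],
  [4, [0, 0, 3], 0],
  [4, [0, 0, 2.4], 0],
  [4, [0, 0, 0], 0],
  [4, [0, 0, 0], 0],
  [0.8, [0, 0, 0], 0],
  [0.8, [0, 0, 0], 0],
  [0.8, [0, 0, 0], 0],
  [0.8, [0, 0, 0], 0],
])

```text
t: 33.75
tool_pos: [0.5953, -0.244, 0.0989]
tool_rot: [-0.064, 3.139, -0.002]
contact_force: [-2.1, 0.2, 6.0]
opening: 0.0103
grip_force: 61.7
```

Emit:
send_rows([
  [0.8, [0, 0, -1], 0],
  [0.8, [0, 0, -3], 0],
  [0.8, [0, 0, -4], 0],
  [0.8, [0, 0, -3], 0],
  [0.8, [0, 0, 0], 0],
])

```text
t: 34.38
tool_pos: [0.5958, -0.2442, 0.2105]
tool_rot: [-0.064, 3.136, -0.004]
contact_force: [0.5, -0.5, -1.6]
opening: 0.0102
grip_force: 60.8
```

```bash
python3 - <<'E' 2>/dev/null
from h import *
a=np.radians(255); to([.5175+.082*np.cos(a),.367+.082*np.sin(a),.2],255)
E
```

```text
t 34.38 pos [ 0.5958 -0.2442  0.2105] x [-0.999 -0.041 -0.005] y [-0.041  0.999 -0.003] z [ 0.005 -0.003 -1.   ] F [ 0.5 -0.5 -1.6] op 0.0102 g 60.787285566329956 q [-0.5   0.11  1.59 -0.    1.44 -2.12]
shift cm [ 7.79 53.57  0.86] yaw -177.7 turn -72.7
shift cm after turn [-48.81  23.39   1.05]
```

Emit:
send_rows([
  [0.8, [0.5, 3, 0], 0],
  [0.8, [0.8, 5, 0], 0],
  [0.8, [0.8, 5.5, 0], 0],
  [0.8, [0.8, 5.5, 0], 0],
  [0.8, [0.8, 5.5, 0], 0],
  [0.8, [0.8, 5.5, 0], 0],
  [0.8, [0.8, 5.5, 0], 0],
  [0.8, [0.8, 5.5, 0], 0],
  [0.8, [0.8, 5.5, 0], 0],
  [0.8, [0.8, 4.5, 0], 0],
])

```text
t: 35.62
tool_pos: [0.4948, 0.2645, 0.2045]
tool_rot: [0.065, -3.137, 0.002]
contact_force: [0.3, -0.6, -1.5]
opening: 0.0104
grip_force: 60.8
```

Emit:
send_rows([
  [0.8, [0.1, 2.5, 0], 0],
  [0.8, [0, 0, 0], -10],
  [0.8, [0, 0, 0], -10],
  [0.8, [0, 0, 0], -10],
  [0.8, [0, 0, 0], -10],
  [0.8, [0, 0, 0], -10],
  [0.8, [0, 0, 0], -10],
  [0.8, [0, 0, 0], -8],
  [0.8, [0, 0, 0], -4.7],
  [0.8, [0, 0, 0], 0],
])

```text
t: 36.88
tool_pos: [0.4937, 0.2874, 0.2047]
tool_rot: [1.91, -2.49, -0.001]
contact_force: [0.1, 0.2, -1.8]
opening: 0.0104
grip_force: 60.8
```

Emit:
send_rows([
  [0.8, [0, 0, 0], 0],
  [0.8, [0, 0, 0], 0],
])

```text
t: 37.12
tool_pos: [0.4946, 0.2878, 0.2067]
tool_rot: [1.912, -2.492, -0.0]
contact_force: [-0.0, -0.2, -1.9]
opening: 0.0105
grip_force: 60.8
```

```bash
python3 - <<'E' 2>/dev/null
from h import *
z=st()["tool_pos"][2]
hover((.516,.366),z-.03,z+.015,.033)
a=np.radians(255); to([.5175+.082*np.cos(a),.367+.082*np.sin(a),.065],255)
E
```

```text
t 37.12 pos [0.4946 0.2878 0.2067] x [-0.259 -0.966  0.001] y [-0.966  0.259  0.001] z [-0.001 -0.    -1.   ] F [-0.  -0.2 -1.9] op 0.0105 g 60.76744794845581 q [ 0.4  -0.06  1.76 -0.    1.44 -2.48]
```

Run:
```python
from h import *
for n in ("top","scene"):
    im=ctrl.get_image(n); save(im,"h4"+n); W=pts(im); m=(np.hypot(W[...,0]-.516,W[...,1]-.366)<.047)&(W[...,2]>.15)
    q=W[m]; print(n,len(q),np.histogram(q[:,2],np.arange(.15,.26,.01)))
    qq=q[(q[:,2]>.196)&(q[:,2]<.215)]; print(len(qq), circ(qq[:,:2]) if len(qq)>5 else "")
a=np.radians(255); to([.5175+.082*np.cos(a),.367+.082*np.sin(a),.065],255)
```

```text
top 448 (array([0, 0, 0, 0, 0, 0, 0, 0, 0, 0, 0]), array([0.15, 0.16, 0.17, 0.18, 0.19, 0.2 , 0.21, 0.22, 0.23, 0.24, 0.25,
       0.26]))
0 
scene 569 (array([  1,  61, 107, 118, 116, 109,  20,   1,   0,   0,   0]), array([0.15, 0.16, 0.17, 0.18, 0.19, 0.2 , 0.21, 0.22, 0.23, 0.24, 0.25,
       0.26]))
163 [0.51510446 0.36138306 0.03266238]
t 37.27 pos [0.4948 0.2879 0.2073] x [-0.259 -0.966  0.   ] y [-0.966  0.259  0.   ] z [-0. -0. -1.] F [-0.2  0.2 -1.3] op 0.0106 g 60.766611099243164 q [ 0.4  -0.06  1.76  0.    1.44 -2.48]
shift cm [-0.03 -0.14 14.23] yaw -105.0 turn 0.0
shift cm after turn [-0.03 -0.14 14.23]
```

View pics/h4scene.png

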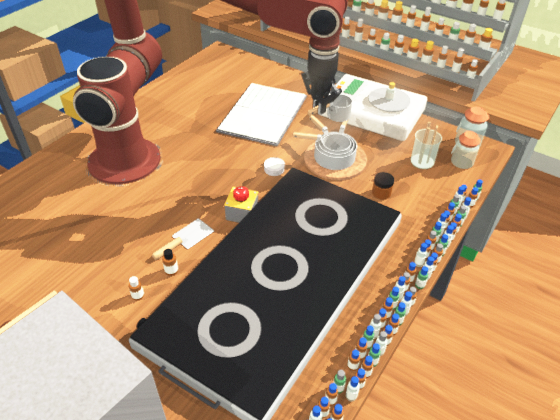

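Emit:
send_rows([
  [0.8, [-0.2, -0.2, 2], 0],
  [0.8, [0, 0, 4], 0],
  [0.8, [0, 0, 3.5], 0],
  [0.8, [0, 0, 2.5], 0],
  [0.8, [0, 0, 1], 0],
  [0.8, [0, 0, 0.4], 0],
  [0.8, [0, 0, 0], 0],
  [0.8, [0, 0, 0.3], 0],
  [0.8, [0, 0, 0.2], 0],
  [0.8, [0, 0, 0], 0],
])

```text
t: 38.52
tool_pos: [0.4976, 0.2895, 0.0686]
tool_rot: [-1.913, 2.491, -0.0]
contact_force: [0.7, -0.6, -1.2]
opening: 0.0103
grip_force: 60.9
```

Emit:
send_rows([
  [0.8, [0, 0, 0.2], 0],
  [0.8, [0, 0, 0], 0],
  [0.8, [0, 0, 0], 0],
])

```text
t: 38.9
tool_pos: [0.4979, 0.2893, 0.0681]
tool_rot: [-1.913, 2.491, -0.001]
contact_force: [-3.0, -2.0, 6.7]
opening: 0.0106
grip_force: 61.9
```

Emit:
send_rows([
  [2.5, [0, 0, -0.1], 0],
  [4, [0, 0, 0], 0],
  [4, [0, 0, 0], 0],
  [4, [0, 0, -3], 0],
  [4, [0, 0, -5], 0],
  [6, [0, 0, -4], 0],
  [6, [4, 0, 0], 0],
  [6, [4, 0, 0], 0],
  [6, [4, 0, 0], 0],
  [6, [4, 0, 0], 0],
])

```text
t: 40.15
tool_pos: [0.4555, 0.1337, 0.1872]
tool_rot: [-1.914, 2.491, -0.0]
contact_force: [-0.2, -0.8, -0.4]
opening: 0.0597
grip_force: 0.0
```

```bash
python3 - <<'E' 2>/dev/null
from h import *
look([((.516,.367),.046,.020,.14),((.516,.367),.037,.024,.14)])
im=ctrl.get_image("top"); cv2.imwrite("pics/t5.png",cv2.resize(im["frame"][130:340,60:300,::-1],None,fx=2.8,fy=2.8))
im=ctrl.get_image("scene"); W=pts(im)
m=(np.hypot(W[...,0]-.4255,W[...,1]-.022)<.018)&(W[...,2]<.11); print(np.nanpercentile(W[m][:,2],[50,90,97]))
to([.4265,.0225,.12])
E
```

```text
top
rim 182 [0.5164 0.3664 0.0398] handle 438 zmed 0.0833 yaw -158.9 grip [0.4399 0.3369] hmean [0.4506 0.341 ]
rim 107 [0.5174 0.3676 0.0319] handle 286 zmed 0.0858 yaw -131.9 grip [0.4626 0.3066] hmean [0.4699 0.3148]
scene
rim 151 [0.5164 0.364  0.0366] handle 200 zmed 0.0835 yaw -131.1 grip [0.4625 0.3022] hmean [0.4695 0.3103]
rim 55 [0.518  0.3651 0.0323] handle 123 zmed 0.0856 yaw -117.0 grip [0.4808 0.2921] hmean [0.483  0.2965]
[0.08374697 0.08623562 0.08717994]
t 40.35 pos [0.456  0.1345 0.1873] x [-0.26  -0.966 -0.001] y [-0.966  0.26  -0.   ] z [ 0.  0. -1.] F [ 0.6  1.1 -0.8] op 0.0601 g 0.0 q [ 0.13 -0.29  2.    0.    1.43 -2.75]
shift cm [11.58 -0.06  6.72] yaw -105.0 turn None
```

View pics/t5.png

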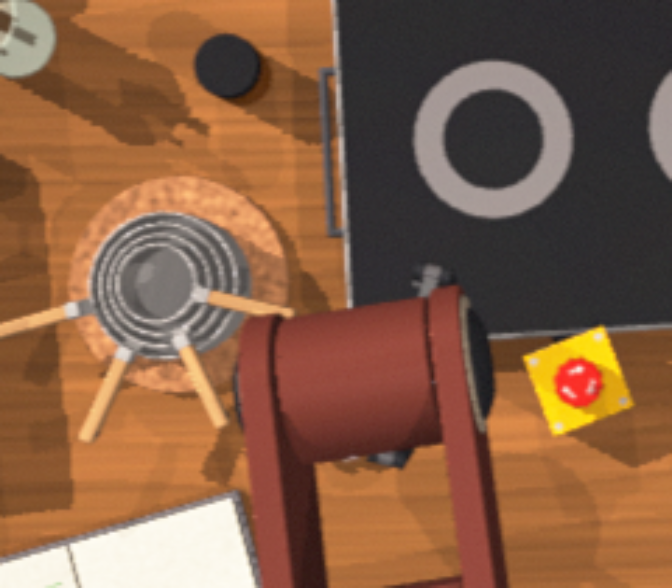

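Emit:
send_rows([
  [6.5, [4, 0, 0], 0],
  [6.5, [4, 0, 0], 0],
  [6.5, [3.6, -0.1, 0], 0],
  [6.5, [0, 0, 2], 0],
  [6.5, [0, 0, 3], 0],
  [6.5, [0, 0, 0], 0],
  [6.5, [0, 0, 0], 0],
], newtons=30)

```text
t: 41.22
tool_pos: [0.4277, 0.0229, 0.1382]
tool_rot: [-1.914, 2.49, -0.001]
contact_force: [0.5, 1.3, -0.1]
opening: 0.065
grip_force: 0.0
```

```bash
python3 - <<'E' 2>/dev/null
from h import *
to([.4265,.0225,.063])
im=ctrl.get_image("wrist"); save(im,"w6"); print(im["fx"],im["cx"],im["cy"]); T=np.array(im["cam_to_world"])
f=im["frame"].astype(int); m=(f[...,0]>130)&(f[...,1]<70)&(f[...,2]<70); v,u=np.nonzero(m); print(len(u),u.mean(),v.mean())
def ray(u,v):
    a=np.array([u-im["cx"],v-im["cy"]]); r=np.hypot(*a); th=r/im["fx"]; d=np.r_[np.sin(th)*a/r,np.cos(th)]; d=T[:3,:3]@d; return T[:3,3]+d*((.085-T[2,3])/d[2])
P=np.array([ray(a,b) for a,b in zip(u[::5],v[::5])]); print(np.median(P,0),np.percentile(P,[3,97],axis=0))
E
```

```text
t 41.23 pos [0.4277 0.0229 0.1382] x [-0.257 -0.966 -0.   ] y [-0.966  0.257 -0.001] z [ 0.001  0.    -1.   ] F [ 0.5  1.3 -0.1] op 0.065 g 0.0 q [-0.12 -0.38  2.15  0.    1.37 -3.  ]
shift cm [0.07 0.11 7.52] yaw -104.9 turn None
325.19226210127806 275.13334058657796 212.20353245024495
2563 275.18142801404605 225.94303550526726
[0.42660728 0.01783393 0.085     ] [[0.40940699 0.00047903 0.085     ]
 [0.4439616  0.03686647 0.085     ]]
```

View pics/w6.png

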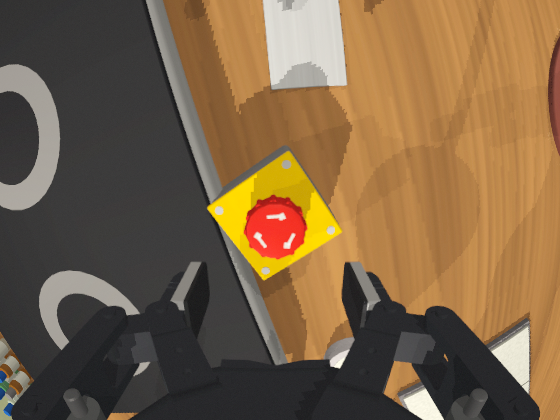

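The head at (275,226) is centred between the fingers, which are at u≈190 and u≈360. I'm going down around it to grip.

Emit:
send_rows([
  [6.5, [0.2, 0.05, 3], 0],
  [6.5, [0, 0, 3], 0],
  [6.5, [0, 0, 1], 0],
  [6.5, [0, 0, 0.4], 0],
  [6.5, [0, 0, 0], 0],
  [6.5, [0, 0, 0], 0],
], newtons=30)

```text
t: 42.02
tool_pos: [0.4269, 0.0205, 0.0645]
tool_rot: [-1.912, 2.491, -0.002]
contact_force: [-0.5, 0.6, 0.5]
opening: 0.0649
grip_force: 0.0
```

Emit:
send_rows([
  [3.7, [0, 0, 0], 0],
  [3.7, [0, 0, 0], 0],
  [3.7, [0, 0, 0], 0],
  [3.7, [0, 0, 0], 0],
])

```text
t: 42.52
tool_pos: [0.4271, 0.0204, 0.0643]
tool_rot: [-1.912, 2.49, -0.003]
contact_force: [2.4, -1.0, 3.6]
opening: 0.039
grip_force: 31.0
```

Emit:
send_rows([
  [3.7, [0, 0, -0.1], 8],
  [3.7, [0, 0, -0.1], 9],
  [3.7, [0, 0, -0.1], 9],
  [3.7, [0, 0, -0.1], 9],
  [3.7, [0, 0, -0.1], 9],
  [3.7, [0, 0, -0.1], 7],
  [3.7, [0, 0, 0], 0],
  [3.7, [0, 0, 0], 0],
])

```text
t: 43.52
tool_pos: [0.4266, 0.021, 0.072]
tool_rot: [0.655, -3.072, -0.001]
contact_force: [-7.3, 1.6, 19.2]
opening: 0.0387
grip_force: 32.5
```

Emit:
send_rows([
  [5, [0, 0, 0], 0],
  [6.5, [0, 0, 0], 0],
  [6.5, [0, 0, 0], 0],
  [6.5, [0, 0, -2], 0],
  [6.5, [0, 0, -4], 0],
  [6.5, [0, 0, -5], 0],
  [6.5, [4, 0, 0], 0],
  [6.5, [4, 0, 0], 0],
  [6.5, [0, 0, 0], 0],
])

```text
t: 44.65
tool_pos: [0.3517, -0.0124, 0.1788]
tool_rot: [-0.651, 3.073, -0.001]
contact_force: [-0.2, 0.2, -0.1]
opening: 0.0647
grip_force: 0.0
```

```bash
python3 - <<'E' 2>/dev/null
from h import *
st()
im=ctrl.get_image("scene"); save(im,"s7"); W=pts(im)
m=(np.hypot(W[...,0]-.4255,W[...,1]-.022)<.018)&(W[...,2]<.11); print(np.nanpercentile(W[m][:,2],[50,90,97]))
look([((.516,.367),.037,.024,.14)])
E
```

```text
t 44.65 pos [ 0.3517 -0.0124  0.1788] x [-0.914 -0.405 -0.001] y [-0.405  0.914 -0.001] z [ 0.001 -0.    -1.   ] F [-0.2  0.2 -0.1] op 0.0647 g 0.0 q [-0.25 -0.66  2.27 -0.    1.54 -2.24]
[0.09097416 0.09430865 0.09484299]
top
rim 101 [0.5173 0.3676 0.032 ] handle 306 zmed 0.086 yaw -127.2 grip [0.4677 0.3023] hmean [0.4724 0.3084]
scene
rim 50 [0.5189 0.3651 0.0319] handle 108 zmed 0.0853 yaw -115.8 grip [0.4832 0.2913] hmean [0.4853 0.2957]
```

View pics/s7.png

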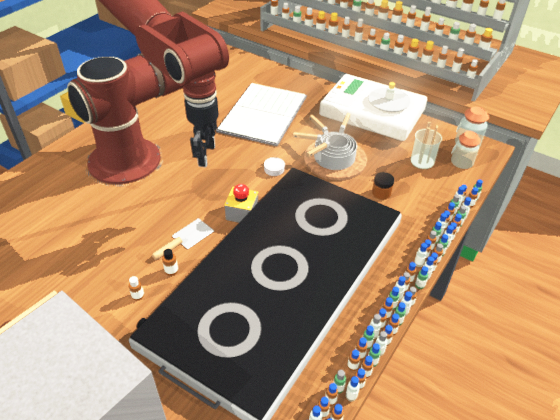

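The stop at (241,192) is back out, with its top at 94 mm as it was at the start. The nest at (335,152) is intact and the gripper is clear of everything.

```bash
python3 -c "
from station import ctrl
print(ctrl.finish_job())"
```

```text
the job is handed in; nothing more can be done
None
```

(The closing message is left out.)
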